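Jack up the marked lug of the aluminium frame and hold the handle down

ROBOT

A 6-joint arm with a two-finger parallel gripper is mounted at the origin on the work surface. World frame = base frame: x ahead of the robot, y to its left, z up, the work surface at z = 0. Lengths are in m, angles in rad, forces in N, time in s.
With the tool pointing down it reaches from about 0.4 to 0.825 m from the base axis. Payload 7 kg.
Tool frame: the origin (TCP) lies between the finger pads; the fingertips stand 11 mm ahead of it and the grasp point (between the pads) lies 8 mm behind it (arm.tips_ahead is the distance from the TCP to the fingertips, in m); z points along the fingers, x is the direction in which the jaws open and shut, and the axes are right-handed (so a half turn about z gives the same grasp; the last joint's range is limited). The gripper opens to 88 mm and grips with 3 to 60 N. Pads are 19 mm wide; open, the fingers measure 130 mm over their backs; the gripper's body (78 mm by 193 mm) begins 47 mm behind the grasp point.
Start: joints at [-0.828, 0.359, 0.012, 0, -1.224, -0.288], TCP at [0.296, -0.606, 0.238] pointing down, gripper open.
Joint ranges: [-3.07, 3.07], [-1.43, 2.12], [-1.02, 1.25], [-3.03, 1.67], [-3.05, -0], [-3.03, 3.03]. Speed limits (rad/s): [2.39, 2.39, 3.01, 3.14, 3.14, 3.14].

INTERFACE

Orientations are given as [roll, pitch, yaw] about the fixed x, y, z axes, in that order (R = Rz(yaw) Ry(pitch) Rx(roll)).
In Python, from station import arm, optics, finder gives the robot as it stands. The module is installed in compiled form; this text tells all that it offers.
- The arm moves only by the tool apply_moves, never from a script. Its argument "increments" is one flat list of numbers, 6 for each row, row after row: the shift along the world's x, y, z in m, then the turn, a rotation vector about the world's x, y, z in rad. In form: [tx, ty, tz, rx, ry, rz, tx, ty, tz, rx, ry, rz, ...]. A call has 1 to 20 rows; each row shifts and turns the pose as measured when the row begins; what a row does not reach is not made up. A row lasts 1/12 s, in which the tool goes at most 41.7 mm and 7.16 degrees, less where a joint would pass 70% of its speed; a pose out of reach is approached as far as the arm can. A call with a gripper value outside its range is refused whole. "hand" is the closure, from 0 (fully open) to 1 (shut), set as the call begins (left out, the last holds). The fingers move at their own pace and stop on an object; "force" is the grip in N (left out, the last holds). Time passes only in rows, so rows that do not move let the fingers close. It gives the time, the measured TCP pose, the force and the opening at its end, in the units of the state.
- arm.get_state(): the state, without advancing time (a new reading comes with each control period).
- optics.grab_frame(name): name is "side" or "top"; returns the picture (384x512x3 uint8, red, green, blue); there is no depth.
- optics.camera_model(name): a dict with "fx", "fy", "cx", "cy" (pixels), "world_to_cam" (4x4, takes a point from world to camera coordinates). Camera axes: x right, y up, looking along -z (the intrinsics and any distortion apply to the point x, -y, -z); pixel columns grow to the right and rows downward; lengths in m; the calibration is good to about 2 mm. A picture is of the moment at which its call begins. camera_model takes no time and is no camera call.
- arm.job_done(): hands the job in, once; it reports no verdict.
Trained networks look in the newest picture that a camera, given by its name, has taken for a name from the list of things; names that differ only in an ending like _2 or _b are one class to them, and where a whole thing is asked for, a point or a joint stands for the part that bears it (a point fixed in the world has none). Each returns a list of dicts, best first, with "conf" (0 to 1); they miss things now and then, are a little off and sometimes report something else, mostly with a low value. They report only what shows in the picture. A call takes as long as a camera call.
- finder.find_in(camera, name): "box" ([left, top, right, bottom] in pixels, round what is visible of it).
- finder.landmark_of(camera, name): "point" ([column, row] in pixels: a listed point, or the origin of a listed thing).
The state is a dict: "t": time; "q": joint angles; "qd": joint speeds; "joint_efforts": joint torques, N m; "eef_pos": TCP position; "ee_rot": TCP orientation; "force": force on the tool from outside, world axes, zero at the start; "moment": the same for the moment, N m; "width": finger opening in m.
Only numpy, scipy, OpenCV 4.12 (cv2) and the standard library are available. Lean on these libraries where they do the work, as an engineer would, in place of code of your own. Each camera call takes 0.05 s, during which the arm holds its last target. There are 200 camera calls.

TASK

Stand the red ratchet jack on the bench with its saddle centred under the frame's lift lug that is marked with blue tape, then pump the jack handle until that lug is at least 20 mm higher than it was. Finish holding the handle: on the last stroke push it right down and keep it pressed there, so that the jack alone carries the lug and I can slip a packer in on the blocks. Do not lift or lean on the frame with the arm, do not shove it along on its blocks, and leave the solder spool, the torch and the packers where they are.

Things in the scene. Friction and masses are not known exactly. Their poses are not given: they have to be found in the camera images.
- jack: Loose red ratchet toe jack, 0.93 kg in all. Origin at bench level under its rack; +x points to the toe and saddle, -x to the handle, z up. Base plate 220 x 72 x 8 mm, x = -120 to +100 mm. Body: two upright cheek plates, 44 mm wide over both across y, x = -26 to +28 mm, top at z = 150 mm. The steel rack between them (24 mm wide, x = -7 to 13 mm, top at z = 158 mm) rises out of them when pumped.
- jack_grip (a point): Where to grip and carry the jack, from above, closing across its y on the 44 mm wide cheek plates: on the jack's z axis, 135 mm above its underside. The plates are bare outside from z = 120 to 150 mm.
- saddle (a point): Centre of the top face of the jack's round saddle (44 mm across, black rubber top 38 mm across). It sits on the toe, 70 mm in front (+x) of the jack's origin, 62.5 mm above the bench with the rack down, and rises with the rack. The toe arm below it is 24 mm wide.
- rack (a joint): Height of the jack's rack, toe and saddle above their lowest position, m: 0 at the start, at most 0.056. A full stroke of the handle gains 8 mm (the first 7 mm): the full push lifts about 11 mm and, as the handle comes back up, the rack settles 3 to 4 mm onto a catch, which carries the load. The first full push ends with the saddle still 2 to 3 mm below the lug.
- handle (a joint): Pump handle angle, rad: 0 = up at rest (0.45 rad above level), 0.6 = right down on its stop (0.15 rad below level). A spring brings it back up when let go. A push that stops short of about 0.45 gains no step; let it come back up to below 0.05 between pushes. Pushing at handle_grip takes about 3 N unloaded and 5 to 9 N under load.
- handle_pivot (a point): Pivot of the pump handle, in two ears behind the cheek plates: 38 mm behind (-x) the jack's origin, 104 mm above its underside. The handle swings in the jack's x-z plane.
- handle_grip (a point): On the centre line of the handle's black rubber grip, 120 mm from the pivot. The grip is 23 mm thick and runs from 81 to 157 mm from the pivot, then a 14 mm steel tube to the pivot. Handle up: 146 mm behind the jack's origin, 156 mm above the bench; right down: 157 mm behind, 86 mm above. Press it from above.
- frame: Loose aluminium ladder frame, about 3.2 kg, on four timber blocks; 580 x 345 mm, rails 40 mm high. Origin on the near rail's centre line at its underside, 75 mm above the bench; x along the rail, +y to the far rail (the robot's left), z up. Three lift lugs (plates 60 x 60 x 6 mm, level with the rail's underside) stick out from it to -y at x = -150, +40 (blue tape) and +230 mm.
- lift_point (a point): Centre of the underside of the lift lug marked with blue tape, at (40, -42.5, 0) mm in the frame's axes; 75 mm above the bench at the start. The bench below it and in front of it (to the frame's -y) is free for the jack.
- far_rail (a point): Point on the underside of the frame's far rail, at (50, 320, 0) mm in the frame's axes; the frame tips about this rail, which hardly moves when the lug is jacked up. Between the rails, at x = 120 to 230 mm, a grey gearmotor stands up to 175 mm above the bench.
- blocks: Four fixed timber blocks, 60 x 70 mm, 75 mm high, under the rails; origin on the bench below the frame's origin, same axes as the frame at the start; centres at x = -200 and +300 mm, y = 0 and 320 mm.
- spool: Bystander: solder spool with white flanges, 60 mm across, 30 mm high; origin at the centre of its underside.
- torch: Bystander: small standing gas torch, dark, yellow head, foot 72 mm across, 121 mm high, nozzle 67 mm out along its +x; origin at the centre of its underside.
- packers: Bystander: two stacked plywood packers, 45 x 110 x 24 mm together; origin at the centre of the underside.

How it is judged:
By the outcome, as a careful person would: the job done as asked, in the order asked, and still so for the second after the job is handed in, while the arm keeps its last pose, push and grip.
It also fails if it takes over 58 s, if anything falls off the work surface, if the arm or the gripper's body presses on something with over 40 N, if the wrist force passes 120 N, or if a joint passes its speed limit or range.

## Working session

There is one attempt and no reset: what is moved stays moved. The work goes in short steps, Python scripts to look and compute and a tool call to move; the robot and the scene stay as the last step left them, time stands still between calls to the robot, and variables do not carry over. Pictures are saved under pics/ and viewed, about 8 in all and at most 12, crops included, and the job is handed in when it is done.

Besides the shell and the picture viewer there is one more tool, called after "Call:" as name(argument=value, ...) on one line, values as JSON. apply_moves: Moves the arm, as the interface text tells. Its arguments: {"type":"object","properties":{"increments":{"type":"array"},"hand":{"type":"number"},"force":{"type":"number"}},"required":["increments"]}

```bash
ls; mkdir -p pics
cat > h.py <<'E'
import numpy as np, cv2
from station import arm, optics, finder
from scipy.optimize import least_squares
def proj(n,P):
    m=optics.camera_model(n);W=np.array(m["world_to_cam"]);P=np.atleast_2d(P)
    c=P@W[:3,:3].T+W[:3,3]
    return np.c_[m["fx"]*c[:,0]/-c[:,2]+m["cx"], m["fy"]*(-c[:,1])/-c[:,2]+m["cy"]]
def ray(n,uv):
    m=optics.camera_model(n);W=np.array(m["world_to_cam"]);R=W[:3,:3];o=-R.T@W[:3,3]
    d=R.T@np.array([(uv[0]-m["cx"])/m["fx"],-(uv[1]-m["cy"])/m["fy"],-1]);return o,d
def atz(n,uv,z):
    o,d=ray(n,uv);return o+d*(z-o[2])/d[2]
def snap(n,f):
    im=optics.grab_frame(n);cv2.imwrite("pics/"+f,im[:,:,::-1]);return im
E
python3 - <<'E'
from h import *
print(optics.camera_model("top"),optics.camera_model("side"))
a=snap("top","t0.png");b=snap("side","s0.png")
for c in("top","side"):
  for n in("jack","jack_grip","saddle","handle_grip","handle_pivot","lift_point","frame","far_rail","spool","torch","packers"):
    r=finder.landmark_of(c,n);print(c,n,[(np.round(x["point"],1).tolist(),round(x["conf"],2)) for x in r[:2]])
print(arm.get_state())
E
```

```text
pics
{'fx': 482.54539490360816, 'fy': 482.54539490360816, 'cx': 262.4690103579725, 'cy': 192.37989383620794, 'world_to_cam': array([[ 0.02105671, -0.99969712, -0.01273927,  0.10028057],
       [ 0.99641806,  0.01994042,  0.0821793 , -0.59926433],
       [-0.08190038, -0.01442407,  0.99653614, -1.7273442 ],
       [ 0.        ,  0.        ,  0.        ,  1.        ]])} {'fx': 425.0539615718014, 'fy': 425.0539615718014, 'cx': 256.808887192941, 'cy': 187.79013972887267, 'world_to_cam': array([[-0.99235776, -0.12327446, -0.00543063,  0.58045498],
       [ 0.08563335, -0.7196993 ,  0.68898464, -0.05868141],
       [-0.08884264,  0.68325421,  0.72475559, -1.34187158],
       [ 0.        ,  0.        ,  0.        ,  1.        ]])}
top jack [([365.6, 208.3], 0.97)]
top jack_grip [([299.9, 149.9], 0.18)]
top saddle [([366.2, 224.1], 0.67)]
top handle_grip [([376.9, 160.2], 0.54)]
top handle_pivot [([372.9, 193.9], 0.93)]
top lift_point [([267.3, 208.0], 0.96), ([343.9, 153.2], 0.67)]
top frame [([252.4, 218.6], 0.67)]
top far_rail [([162.5, 196.2], 0.68)]
top spool [([343.1, 152.1], 0.56)]
to
[... 481 characters left out ...]
8.2, 179.5], 0.73)]
side packers [([225.9, 125.1], 0.53)]
{'t': 1.2, 'q': array([-8.27878623e-01,  3.58596315e-01,  1.18509859e-02,  9.37194205e-06,
       -1.22410088e+00, -2.88124542e-01]), 'qd': array([ 0.0007351 ,  0.00102673,  0.00039918, -0.00050433,  0.00080352,
        0.0020097 ]), 'joint_efforts': array([ 5.79945095e-05, -5.82393479e+01,  2.93309391e+01,  7.00278506e+00,
        1.24359215e-02, -1.34976472e-05]), 'eef_pos': array([ 0.29648049, -0.60635198,  0.23754395]), 'ee_rot': array([-3.14157003e+00, -4.53205350e-05,  2.02559267e+00]), 'force': array([ 0.29499783, -0.1455632 ,  0.33307351]), 'moment': array([-0.00049244, -0.01025037,  0.0104934 ]), 'width': 0.08739748670490488}
```

View pics/t0.png

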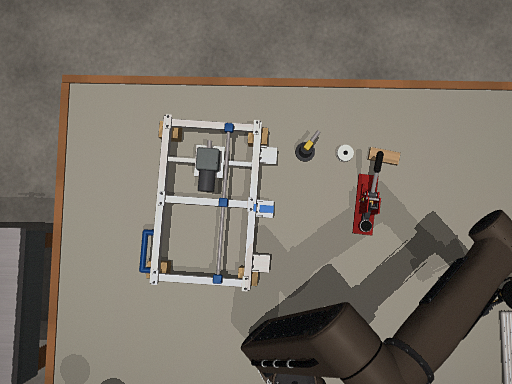

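View pics/s0.png

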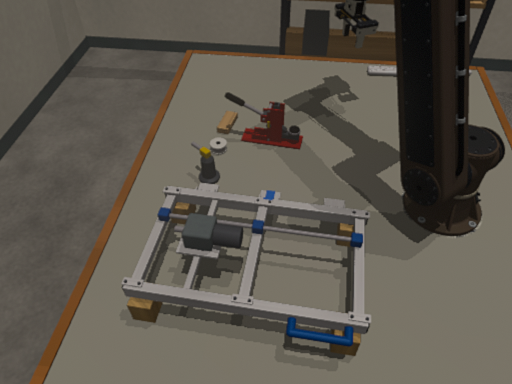

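```bash
cat >> h.py <<'E'
JP={"jack":[0,0,0],"jack_grip":[0,0,.135],"saddle":[.07,0,.0625],"handle_pivot":[-.038,0,.104],"handle_grip":[-.146,0,.156]}
FP={"frame":[0,0,.075],"lift_point":[.04,-.0425,.075],"far_rail":[.05,.32,.075]}
def tr(p,L):
    c,s=np.cos(p[2]),np.sin(p[2]);L=np.atleast_2d(L);return np.c_[p[0]+c*L[:,0]-s*L[:,1],p[1]+s*L[:,0]+c*L[:,1],L[:,2]]
def fit(obs,p0,sc=2):
    # obs: list (cam,local,uv)
    f=lambda p:np.concatenate([(proj(c,tr(p,l))[0]-uv) for c,l,uv in obs])
    r=least_squares(f,p0,loss="soft_l1",f_scale=sc,x_scale=[.1,.1,.5]);return r.x,f(r.x).reshape(-1,2)
def crop(im,c0,r0,w,h,k,f,pts=[]):
    o=cv2.resize(im[r0:r0+h,c0:c0+w,::-1],None,fx=k,fy=k,interpolation=cv2.INTER_CUBIC)
    for u,v in pts: cv2.circle(o,(int((u-c0+.5)*k),int((v-r0+.5)*k)),3,(0,255,0),1)
    return o
def sq(x0,x1,y0,y1,z): return [[x0,y0,z],[x1,y0,z],[x1,y1,z],[x0,y1,z]]
JC=sq(-.12,.1,-.036,.036,.008)+sq(-.026,.028,-.022,.022,.15)+[[.07,0,.0625],[-.146,0,.156]]
FC=sq(.01,.07,-.0725,-.0125,.081)+sq(-.18,-.12,-.0725,-.0125,.081)+sq(.2,.26,-.0725,-.0125,.081)+[[0,0,.115],[.05,.32,.115]]
E
python3 - <<'E'
from h import *
T={'jack':(365.6,208.3),'saddle':(366.2,224.1),'handle_grip':(376.9,160.2),'handle_pivot':(372.9,193.9)}
S={'jack':(270.7,139.8),'jack_grip':(276.3,111.4),'saddle':(291.9,126.1),'handle_grip':(229.8,97.0),'handle_pivot':(263.2,113.9)}
o=[("top",JP[k],v) for k,v in T.items()]+[("side",JP[k],v) for k,v in S.items()]
pj,r=fit(o,[.6,-.2,3.1]);print(pj,r.round(1).tolist())
o=[("top",FP["frame"],(252.4,218.6)),("top",FP["lift_point"],(267.3,208)),("top",FP["far_rail"],(162.5,196.2)),("side",FP["lift_point"],(270.8,201.4))]
pf,r=fit(o,[.6,.1,0]);print(pf,r.round(1).tolist())
a=cv2.imread("pics/t0.png")[:,:,::-1];b=cv2.imread("pics/s0.png")[:,:,::-1]
P=lambda c:np.r_[proj(c,tr(pj,JC)),proj(c,tr(pf,FC))]
A=crop(a,236,140,166,140,4,"",P("top"));B=crop(b,130,85,220,150,3,"",P("side"))
cv2.imwrite("pics/c1.png",A);cv2.imwrite("pics/c2.png",B)
E
```

```text
[ 0.55775436 -0.26502415  3.06597936] [[-0.3, -2.6], [1.0, 0.4], [1.1, -0.1], [-0.7, -0.8], [2.2, -0.6], [-2.5, -2.3], [0.7, 2.0], [2.8, 2.4], [-0.2, 1.2]]
[ 0.49779836  0.14680095 -0.07661206] [[-0.4, 0.6], [-2.2, 1.0], [0.8, 0.1], [-1.5, -2.1]]
```

View pics/c1.png

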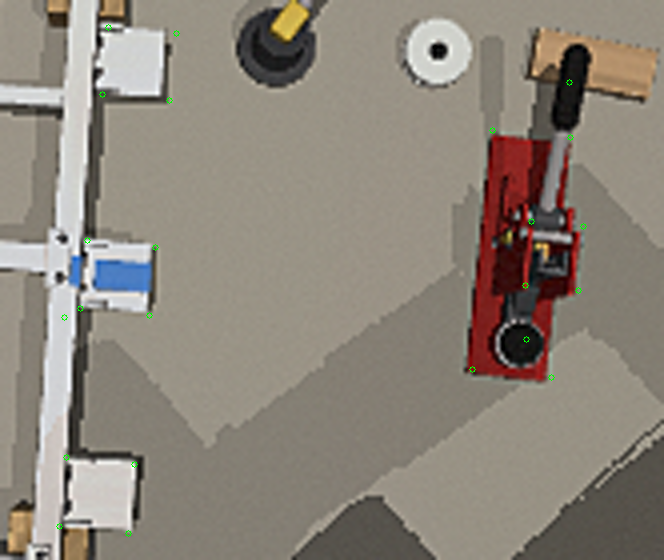

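View pics/c2.png

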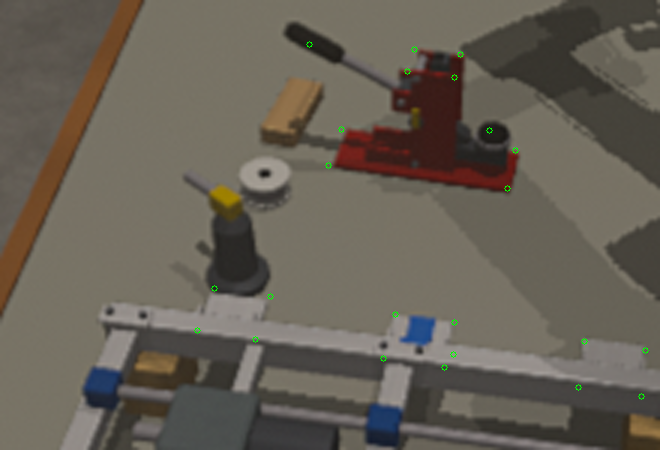

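Run:
```python
from h import *
t=lambda x,y:(236+(x+.5)/4-.5,140+(y+.5)/4-.5)
s=lambda x,y:(130+(x+.5)/3-.5,85+(y+.5)/3-.5)
o=[("top",JC[0],t(491,136)),("top",JC[1],t(468,373)),("top",JC[2],t(547,382)),("top",JC[3],t(569,138)),("top",[.07,0,.0625],t(519,342)),
("side",JC[0],s(335,164)),("side",JC[1],s(513,181)),("side",JC[2],s(517,152)),("side",[.07,0,.0625],s(492,132))]
for oo in(o,o[:5],o[5:]):
  pj,r=fit(oo,[.56,-.265,3.07],1);print("jack",pj,tr(pj,[.07,0,.0625]),r.round(1).tolist())
o=[("top",FC[0],t(150,311)),("top",FC[3],t(82,307)),("top",FC[1],t(154,245)),("top",FC[2],t(90,243)),("top",FC[4],t(131,529)),("top",FC[5],t(136,459)),("top",FC[8],t(164,98)),("top",FC[9],t(167,30)),
("side",FC[0],s(452,321)),("side",FC[1],s(402,317)),("side",FC[4],s(645,345)),("side",FC[5],s(587,340)),("side",FC[8],s(268,295)),("side",FC[9],s(213,294))]
for oo in(o,o[:8],o[8:]):
  pf,r=fit(oo,[.5,.147,-.07],1);print("frame",pf,tr(pf,FP["lift_point"]),r.round(1).tolist())
```

```text
jack [ 0.55353234 -0.26295461  3.05580416] [[ 0.48378977 -0.25695678  0.0625    ]] [[-0.1, -0.4], [0.2, 0.1], [0.2, -0.0], [0.0, 1.1], [1.1, 0.5], [-1.3, 0.6], [-1.0, 2.9], [0.4, -0.0], [0.1, 0.0]]
jack [ 0.55436984 -0.26206922  3.05173458] [[ 0.48465226 -0.25578762  0.0625    ]] [[-0.2, -0.7], [-0.2, -0.2], [-0.1, -0.2], [-0.1, 0.9], [0.7, 0.2]]
jack [ 0.5523757  -0.26664981  3.06901023] [[ 0.48256   -0.2615735  0.0625   ]] [[-0.8, 0.2], [-0.4, 2.0], [0.7, -0.9], [0.5, -0.8]]
frame [ 0.49713014  0.14655148 -0.05384811] [[0.53478473 0.1019602  0.075     ]] [[-0.3, 0.6], [-0.4, 0.4], [-0.0, 0.1], [-1.1, -0.7], [0.4, 0.8], [0.5, 1.0], [0.1, 0.2], [0.6, 0.4], [0.3, 0.4], [-2.7, -0.8], [-0.2, 0.5], [-1.3, -0.5], [0.1, 1.2], [-0.5, -0.8]]
frame [ 0.49848708  0.14661482 -0.05402368] [[0.53613383 0.10201693 0.075     ]] [[-0.3, 0.3], [-0.4, -0.0], [-0.1, -0.3], [-1.1, -1.1], [0.4, 0.4], [0.5, 0.6], [0.1, -0.2], [0.6, 0.1]]
frame [ 0.49509055  0.14654788 -0.04952263] [[0.53293766 0.10211989 0.075     ]] [[0.9, 0.4], [-2.2, -0.7], [0.4, 0.3], [-0.7, -0.5], [0.6, 1.5], [-0.1, -0.5]]
```

Call:
apply_moves(increments=[0.0135, 0.018, 0, 0, 0, 0.124, 0.0135, 0.018, 0, 0, 0, 0.124, 0.0135, 0.018, 0, 0, 0, 0.124, 0.0135, 0.018, 0, 0, 0, 0.124, 0.0135, 0.018, 0, 0, 0, 0.124, 0.0135, 0.018, 0, 0, 0, 0.124, 0.0135, 0.018, 0, 0, 0, 0.124, 0.0135, 0.018, 0, 0, 0, 0.124, 0.0135, 0.018, 0, 0, 0, 0.124, 0.0135, 0.018, 0, 0, 0, 0.124, 0.0135, 0.018, 0, 0, 0, 0.124, 0.0135, 0.018, 0, 0, 0, 0.124, 0.0135, 0.018, 0, 0, 0, 0.124, 0.0135, 0.018, 0, 0, 0, 0.124, 0.0135, 0.018, 0, 0, 0, 0.124, 0.0135, 0.018, 0, 0, 0, 0.124, 0.0135, 0.018, 0, 0, 0, 0.124, 0.0135, 0.018, 0, 0, 0, 0.124], hand=0)

```text
t: 2.7
eef_pos: [0.5459, -0.2696, 0.2385]
ee_rot: [-3.138, 0.001, -2.007]
force: [-0.5, 0.2, 0.2]
width: 0.0875
```

Call:
apply_moves(increments=[0.004, 0.003, -0.02, 0, 0, 0.12, 0.004, 0.003, -0.02, 0, 0, 0.12, 0, 0, -0.01, 0, 0, 0.11, 0, 0, 0, 0, 0, 0])

```text
t: 3.03
eef_pos: [0.5585, -0.2589, 0.1886]
ee_rot: [-3.133, 0.002, -1.633]
force: [-0.6, -0.5, 1.1]
width: 0.0875
```

Run:
```python
from h import *
s=arm.get_state();print(s["t"],s["eef_pos"],s["ee_rot"],s["q"])
a=snap("top","t1.png");b=snap("side","s1.png")
pj=[.5537,-.263,3.054]
B=crop(b,190,60,160,110,5,"",proj("side",tr(pj,JC)));cv2.imwrite("pics/c3.png",B)
```

```text
3.0333 [ 0.55851108 -0.25891712  0.1886047 ] [-3.13267984e+00  2.41123385e-03 -1.63285596e+00] [-0.11908715  0.29270201 -0.19837048 -0.00332156 -1.07096523  1.62939229]
```

View pics/c3.png

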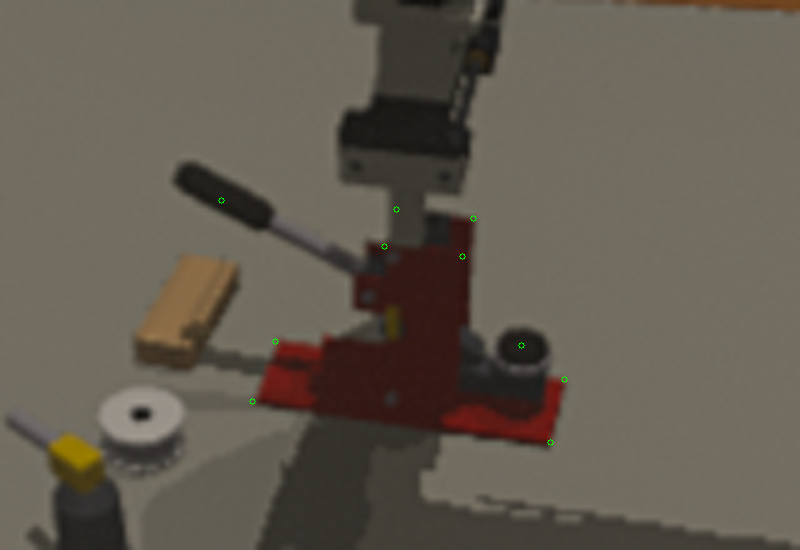

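Call:
apply_moves(increments=[-0.005, -0.004, 0, -0.002, 0.009, -0.025, 0, 0, -0.02, 0, 0, 0, 0, 0, -0.02, 0, 0, 0, 0, 0, -0.015, 0, 0, 0, 0, 0, -0.005, 0, 0, 0, 0, 0, 0, 0, 0, 0])

```text
t: 3.63
eef_pos: [0.5555, -0.2678, 0.1369]
ee_rot: [-3.13, -0.005, -1.695]
force: [-0.5, -0.5, -0.6]
width: 0.0873
```

Call:
apply_moves(increments=[-0.001, 0.004, -0.006, 0.005, 0.01, 0.03, 0, 0, -0.003, 0, 0, 0, 0, 0, 0, 0, 0, 0])

```text
t: 3.88
eef_pos: [0.5555, -0.2654, 0.1312]
ee_rot: [-3.137, -0.002, -1.671]
force: [0.6, -0.1, -0.1]
width: 0.0875
```

Call:
apply_moves(increments=[-0.002, 0.003, -0.004, 0, 0.004, 0.012, 0, 0, 0, 0, 0, 0, 0, 0, 0, 0, 0, 0])

```text
t: 4.13
eef_pos: [0.5544, -0.2629, 0.1295]
ee_rot: [-3.138, -0.003, -1.661]
force: [0.4, -0.2, -0.2]
width: 0.0875
```

Call:
apply_moves(increments=[0, 0, 0, 0, 0, 0, 0, 0, 0, 0, 0, 0, 0, 0, 0, 0, 0, 0, 0, 0, 0, 0, 0, 0, 0, 0, 0, 0, 0, 0, 0, 0, 0, 0, 0, 0, 0, 0, 0, 0, 0, 0, 0, 0, 0, 0, 0, 0], hand=1, force=45)

```text
t: 4.8
eef_pos: [0.5549, -0.2632, 0.1307]
ee_rot: [-3.136, -0.004, -1.662]
force: [0.4, -1.0, 0.4]
width: 0.0434
```

Call:
apply_moves(increments=[0, 0, 0.015, 0, 0, 0, 0, 0, 0.025, 0, 0, 0, 0, 0, 0.02, 0, 0, -0.06, 0, 0.004, 0, 0, 0, -0.12, 0, 0.008, 0, 0, 0, -0.12, 0, 0.008, 0, 0, 0, -0.12, -0.002, 0.01, 0, 0, 0, -0.12, -0.002, 0.012, 0, 0, 0, -0.12, -0.002, 0.014, 0, 0, 0, -0.12, -0.002, 0.014, 0, 0, 0, -0.12, -0.002, 0.014, 0, 0, 0, -0.12, -0.002, 0.014, 0, 0, 0, -0.12, -0.002, 0.014, 0, 0, 0, -0.12, -0.002, 0.014, 0, 0, 0, -0.12, -0.002, 0.014, 0, 0, 0, -0.08, 0, 0.01, 0, 0, 0, -0.04, 0, 0, 0, 0, 0, 0])

```text
t: 6.22
eef_pos: [0.5085, -0.0986, 0.1595]
ee_rot: [3.1, -0.031, 3.05]
force: [-0.2, -2.0, -9.4]
width: 0.0435
```

Run:
```python
from h import *
s=arm.get_state();print(s["t"],s["eef_pos"],s["ee_rot"],s["q"],s["force"],s["moment"])
```

```text
6.2167 [ 0.50854758 -0.09856942  0.15951927] [ 3.09954363 -0.03110612  3.0498073 ] [ 0.15064257  0.19024644 -0.39049817 -0.05699641 -1.01088173 -0.2123016 ] [-0.22391562 -1.98597375 -9.35766985] [-0.8453024  -0.00629393  0.04743847]
```

```bash
cat >> h.py <<'E'
from scipy.spatial.transform import Rotation as Ro
def err(pos,yaw):
    s=arm.get_state();d=Ro.from_euler("xyz",[np.pi,0,yaw]);c=Ro.from_euler("xyz",s["ee_rot"])
    print("t",round(s["t"],2),"pos",s["eef_pos"].round(4),"rpy",s["ee_rot"].round(3),"need",(np.array(pos)-s["eef_pos"]).round(4),(d*c.inv()).as_rotvec().round(4),"F",s["force"].round(1),"w",round(s["width"],4))
E
python3 -c "
from h import *
err([.5312,-.07,.15],3.088)"
```

```text
t 6.22 pos [ 0.5085 -0.0986  0.1595] rpy [ 3.1   -0.031  3.05 ] need [ 0.0227  0.0286 -0.0095] [-0.0442 -0.028   0.0388] F [-0.2 -2.  -9.4] w 0.0435
```

Call:
apply_moves(increments=[0.011, 0.01, 0, -0.022, -0.014, 0.018, 0.011, 0.01, 0, -0.018, -0.01, 0.014, 0, 0, 0, 0, 0, 0, 0, 0, 0, 0, 0, 0])

```text
t: 6.55
eef_pos: [0.5256, -0.0776, 0.1539]
ee_rot: [3.139, -0.016, 3.083]
force: [-0.3, -0.0, -9.7]
width: 0.0438
```

Run:
```python
from h import *
err([.5312,-.07,.135],3.088)
b=snap("side","s2.png");a=snap("top","t2.png")
s=arm.get_state();z=s["eef_pos"][2]-.1307
pj=[s["eef_pos"][0],s["eef_pos"][1],s["ee_rot"][2]-np.pi/2]
Q=np.array(JC)+[0,0,z]
B=crop(b,200,100,150,120,4,"",proj("side",tr(pj,Q)));A=crop(a,235,150,150,120,4,"",proj("top",tr(pj,Q)))
cv2.imwrite("pics/c4.png",B);cv2.imwrite("pics/c4t.png",A)
```

```text
t 6.55 pos [ 0.5256 -0.0776  0.1539] rpy [ 3.139 -0.016  3.083] need [ 0.0056  0.0076 -0.0189] [-0.0038 -0.0155  0.0047] F [-0.3 -0.  -9.7] w 0.0438
```

View pics/c4.png

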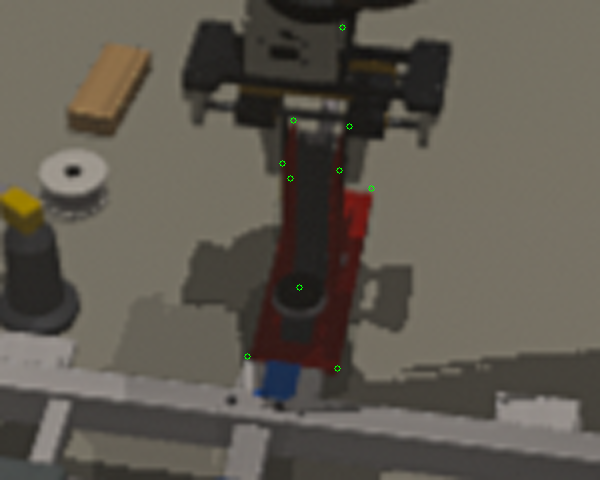

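Call:
apply_moves(increments=[0.004, 0, -0.008, -0.003, -0.012, 0.004, 0.002, 0, -0.006, 0, 0, 0, 0, 0, -0.003, 0, 0, 0, 0, 0, 0, 0, 0, 0])

```text
t: 6.98
eef_pos: [0.53, -0.0797, 0.1353]
ee_rot: [3.14, -0.006, 3.084]
force: [-0.6, -0.5, -9.6]
width: 0.0437
```

```bash
python3 -c "
from h import *
err([.5312,.0321,.134],3.088)"
```

```text
t 6.98 pos [ 0.53   -0.0797  0.1353] rpy [ 3.14  -0.006  3.084] need [ 0.0012  0.1118 -0.0013] [-0.0017 -0.0063  0.004 ] F [-0.6 -0.5 -9.6] w 0.0437
```

Call:
apply_moves(increments=[0, 0.008, 0, 0, -0.004, 0.002, 0, 0.012, 0, 0, 0, 0, 0, 0.012, 0, 0, 0, 0, 0, 0.012, 0, 0, 0, 0, 0, 0.012, 0, 0, 0, 0, 0, 0.012, 0, 0, 0, 0, 0, 0.01, 0, 0, 0, 0, 0, 0.006, 0, 0, 0, 0, 0, 0, 0, 0, 0, 0])

```text
t: 7.73
eef_pos: [0.5295, 0.0135, 0.137]
ee_rot: [3.138, -0.001, 3.085]
force: [0.1, -0.8, -8.9]
width: 0.0438
```

```bash
python3 -c "
from h import *
err([.5312,.0321,.133],3.088)"
```

```text
t 7.73 pos [0.5295 0.0135 0.137 ] rpy [ 3.138e+00 -1.000e-03  3.085e+00] need [ 0.0017  0.0186 -0.004 ] [-0.0036 -0.0013  0.003 ] F [ 0.1 -0.8 -8.9] w 0.0438
```

Call:
apply_moves(increments=[0.001, 0.005, -0.002, 0, 0, 0, 0.001, 0.007, -0.001, 0, 0, 0.003, 0, 0.005, -0.001, 0, 0, 0, 0, 0.001, 0, 0, 0, 0, 0, 0, 0, 0, 0, 0])

```text
t: 8.15
eef_pos: [0.5317, 0.0336, 0.1327]
ee_rot: [3.138, -0.001, 3.089]
force: [0.2, -0.5, -9.6]
width: 0.044
```

Run:
```python
from h import *
err([.5312,.0321,.1307],3.088)
b=snap("side","s3.png");a=snap("top","t3.png")
s=arm.get_state();z=s["eef_pos"][2]-.1307
pj=[s["eef_pos"][0],s["eef_pos"][1],s["ee_rot"][2]-np.pi/2];pf=[.4971,.1466,-.0538]
Q=np.array(JC)+[0,0,z]
P=lambda c:np.r_[proj(c,tr(pj,Q)),proj(c,tr(pf,FC))]
B=crop(b,200,130,150,110,4,"",P("side"));A=crop(a,230,150,150,110,4,"",P("top"))
cv2.imwrite("pics/c5.png",np.hstack([B,A])[:, :] if 0 else cv2.resize(np.vstack([B,A]),None,fx=.68,fy=.68))
```

```text
t 8.15 pos [0.5317 0.0336 0.1327] rpy [ 3.138e+00 -1.000e-03  3.089e+00] need [-0.0005 -0.0015 -0.002 ] [-0.0033 -0.0013 -0.0011] F [ 0.2 -0.5 -9.6] w 0.044
```

View pics/c5.png

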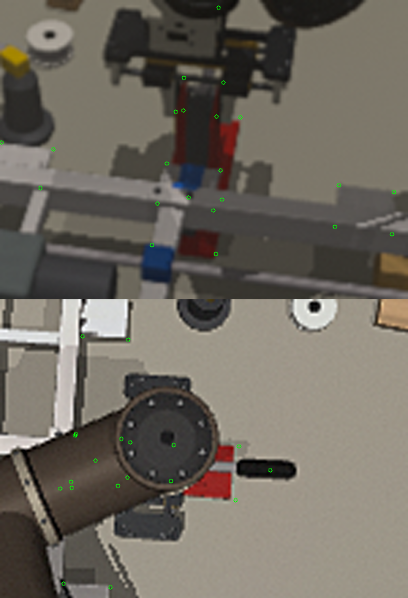

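Call:
apply_moves(increments=[-0.0005, -0.0015, -0.002, -0.003, 0, 0, 0, 0, -0.001, 0, 0, 0, 0, 0, 0, 0, 0, 0])

```text
t: 8.5
eef_pos: [0.5319, 0.0314, 0.1312]
ee_rot: [3.141, 0.001, 3.088]
force: [-1.1, 0.2, -5.0]
width: 0.0438
```

Run:
```python
from h import *
err([.5312,.0321,.1307],3.088)
pj=[.5312,.0321,1.517]
for c in("top","side"):
  for n in("handle_grip","handle_pivot","saddle","lift_point"):
    if c=="side": optics.grab_frame(c)
    else: optics.grab_frame(c)
    print(c,n,proj(c,tr(pj,JP.get(n,[.07,0,.0625]))).round(1),[(np.round(x["point"],1).tolist(),round(x["conf"],2)) for x in finder.landmark_of(c,n)[:2]])
```

```text
t 8.5 pos [0.5319 0.0314 0.1312] rpy [3.141e+00 1.000e-03 3.088e+00] need [-0.0007  0.0007 -0.0005] [-0.0003  0.0007 -0.0003] F [-1.1  0.2 -5. ] w 0.0438
top handle_grip [[329.2 212.5]] [([327.4, 210.9], 0.51)]
top handle_pivot [[296.  210.8]] [([293.0, 209.4], 0.92)]
top saddle [[264.9 209. ]] []
top lift_point [[264.9 209. ]] []
side handle_grip [[280.1 132.7]] []
side handle_pivot [[274.7 167.6]] [([275.4, 166.6], 0.95)]
side saddle [[269.  202.2]] [([264.6, 199.8], 0.49)]
side lift_point [[269.  202.2]] [([227.1, 123.8], 0.71), ([270.9, 199.7], 0.58)]
```

Call:
apply_moves(increments=[-0.0005, 0.0005, -0.001, 0, 0, 0, 0, 0, -0.0005, 0, 0, 0])

```text
t: 9.47
eef_pos: [0.5319, 0.0321, 0.1306]
ee_rot: [3.141, 0.002, 3.089]
force: [-6.4, 1.5, 3.3]
width: 0.0436
```

Call:
apply_moves(increments=[0, 0, 0, 0, 0, 0, 0, 0, 0, 0, 0, 0, 0, 0, 0, 0, 0, 0, 0, 0, 0, 0, 0, 0, 0, 0, 0, 0, 0, 0, 0, 0, 0, 0, 0, 0], hand=0)

```text
t: 9.97
eef_pos: [0.5368, 0.033, 0.1332]
ee_rot: [3.139, 0.012, 3.092]
force: [0.1, -0.9, -0.1]
width: 0.078
```

Call:
apply_moves(increments=[0, 0, 0.015, 0, 0, 0, 0, 0, 0.025, 0, 0, 0, 0, 0, 0.03, 0, 0, 0, 0, 0, 0.03, 0, 0, 0, 0, -0.02, 0.01, 0, 0, 0, 0, -0.03, 0, 0, 0, 0, 0, -0.03, 0, 0, 0, 0, 0, -0.03, 0, 0, 0, 0, 0, -0.03, 0, 0, 0, 0, 0, -0.02, 0, 0, 0, 0, 0, 0, 0, 0, 0, 0], hand=1, force=20)

```text
t: 10.88
eef_pos: [0.5372, -0.1327, 0.2502]
ee_rot: [3.14, 0.017, 3.098]
force: [0.1, 0.4, 0.1]
width: 0.0162
```

Run:
```python
from h import *
err([.523,-.125,.2],3.088)
b=snap("side","s4.png");a=snap("top","t4.png")
pj=[.5315,.0321,1.517];pf=[.4971,.1466,-.0538]
P=lambda c:np.r_[proj(c,tr(pj,JC)),proj(c,tr(pf,FC))]
B=crop(b,200,115,150,125,4,"",P("side"));A=crop(a,230,165,120,90,5,"",P("top"))
cv2.imwrite("pics/c6.png",B);cv2.imwrite("pics/c7.png",A)
```

```text
t 10.88 pos [ 0.5372 -0.1327  0.2502] rpy [3.14  0.017 3.098] need [-0.0142  0.0077 -0.0502] [-0.0003  0.0173 -0.0098] F [0.1 0.4 0.1] w 0.0162
```

View pics/c6.png

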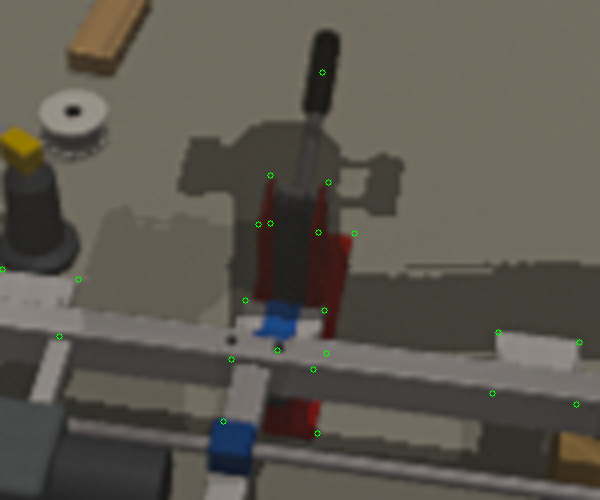

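View pics/c7.png

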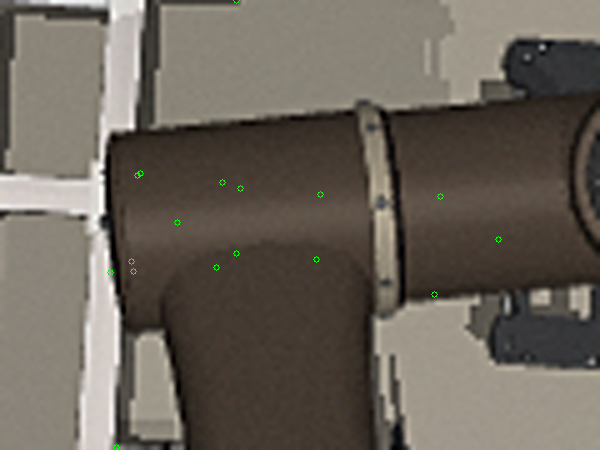

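Call:
apply_moves(increments=[-0.005, -0.03, 0, 0, 0.01, 0, -0.005, -0.035, 0, 0, 0, 0, -0.005, -0.035, 0, 0, 0, 0, -0.005, -0.035, 0, 0, 0, 0, -0.005, -0.035, 0, 0, 0, 0, -0.005, -0.035, 0, 0, 0, 0, -0.005, -0.035, 0, 0, 0, 0, -0.005, -0.035, 0, 0, 0, 0, 0, -0.03, 0, 0, 0, 0, 0, 0, 0, 0, 0, 0])

```text
t: 11.82
eef_pos: [0.4998, -0.4378, 0.2499]
ee_rot: [3.139, 0.01, 3.115]
force: [0.4, 0.7, 0.2]
width: 0.0007
```

Run:
```python
from h import *
err([.523,-.125,.2],3.088)
b=snap("side","s5.png");a=snap("top","t5.png")
pj=[.5315,.0321,1.517];pf=[.4971,.1466,-.0538]
P=lambda c:np.r_[proj(c,tr(pj,JC)),proj(c,tr(pf,FC))]
print(P("top").round(1).tolist())
B=crop(b,235,115,90,115,4,"",P("side"));A=crop(a,240,180,105,60,7,"",P("top"))
B=np.pad(B,((0,0),(0,0),(0,0)))
cv2.imwrite("pics/c8.png",A);cv2.imwrite("pics/c8s.png",B)
```

```text
t 11.82 pos [ 0.4998 -0.4378  0.2499] rpy [3.139 0.01  3.115] need [ 0.0232  0.3128 -0.0499] [-0.0018  0.0097 -0.0273] F [0.4 0.7 0.2] w 0.0007
[[317.6, 203.7], [257.6, 199.3], [256.1, 218.9], [316.3, 223.4], [293.7, 203.3], [277.7, 202.1], [276.7, 215.2], [292.8, 216.4], [264.9, 209.0], [329.2, 212.4], [272.8, 218.0], [274.1, 201.0], [257.0, 199.7], [255.7, 216.7], [268.8, 272.7], [270.1, 255.3], [252.9, 254.0], [251.6, 271.4], [276.7, 164.3], [278.0, 147.6], [261.1, 146.4], [259.8, 163.1], [251.6, 219.1], [160.3, 197.7]]
```

View pics/c8.png

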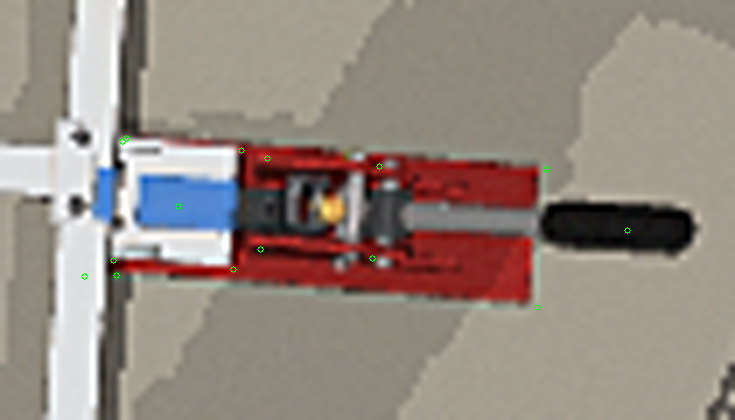

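Call:
apply_moves(increments=[0.003, 0.03, 0, 0, 0.009, -0.027, 0.003, 0.035, 0, 0, 0, 0, 0.003, 0.035, 0, 0, 0, 0, 0.003, 0.035, 0, 0, 0, 0, 0.003, 0.035, 0, 0, 0, 0, 0.003, 0.035, 0, 0, 0, 0, 0.003, 0.035, 0, 0, 0, 0, 0.003, 0.035, 0, 0, 0, 0, 0, 0.025, 0, 0, 0, 0, 0, 0.01, 0, 0, 0, 0, 0, 0, 0, 0, 0, 0])

```text
t: 12.83
eef_pos: [0.5223, -0.0941, 0.2502]
ee_rot: [3.135, 0.004, 3.103]
force: [-0.1, 0.1, -0.0]
width: 0.0004
```

```bash
python3 -c "
from h import *
err([.526,-.112,.195],3.088)"
```

```text
t 12.83 pos [ 0.5223 -0.0941  0.2502] rpy [3.135 0.004 3.103] need [ 0.0037 -0.0179 -0.0552] [-0.0064  0.0042 -0.0151] F [-0.1  0.1 -0. ] w 0.0004
```

Call:
apply_moves(increments=[0.003, -0.009, 0, -0.006, 0.004, -0.015, 0.001, -0.007, -0.015, 0, 0, 0, 0, 0, -0.02, 0, 0, 0, 0, 0, -0.015, 0, 0, 0, 0, 0, 0, 0, 0, 0])

```text
t: 13.25
eef_pos: [0.5271, -0.1077, 0.2015]
ee_rot: [3.141, 0.006, 3.095]
force: [-0.9, 0.1, -0.6]
width: 0.0004
```

```bash
python3 -c "
from h import *
err([.526,-.112,.195],3.088)"
```

```text
t 13.25 pos [ 0.5271 -0.1077  0.2015] rpy [3.141 0.006 3.095] need [-0.0011 -0.0043 -0.0065] [ 0.0001  0.006  -0.0066] F [-0.9  0.1 -0.6] w 0.0004
```

Call:
apply_moves(increments=[-0.001, -0.004, -0.008, 0, 0.006, -0.006, 0, 0, -0.008, 0, 0, 0, 0, -0.001, -0.008, 0, 0, 0, 0, -0.001, -0.008, 0, 0, 0, 0, -0.001, -0.008, 0, 0, 0])

```text
t: 13.67
eef_pos: [0.5284, -0.1171, 0.1624]
ee_rot: [-3.14, 0.005, 3.087]
force: [0.1, -1.2, 2.9]
width: 0.001
```

Call:
apply_moves(increments=[0, -0.001, -0.008, 0, 0, 0, 0, -0.001, -0.008, 0, 0, 0, 0, -0.001, -0.008, 0, 0, 0, 0, -0.001, -0.008, 0, 0, 0])

```text
t: 14.0
eef_pos: [0.5291, -0.1224, 0.1283]
ee_rot: [-3.139, 0.007, 3.088]
force: [-1.4, -0.9, 3.7]
width: 0.0003
```

Call:
apply_moves(increments=[-0.001, 0.001, -0.007, 0, -0.004, 0, 0, 0, -0.007, 0, 0, 0, 0, 0, -0.004, 0, 0, 0, 0, 0, -0.004, 0, 0, 0])

```text
t: 14.33
eef_pos: [0.5294, -0.1222, 0.1054]
ee_rot: [-3.138, 0.014, 3.089]
force: [-10.6, -1.9, 41.7]
width: 0.0003
```

Call:
apply_moves(increments=[-0.001, 0.001, 0.01, 0, -0.007, 0, 0, 0.002, 0.012, 0, -0.007, 0, 0, 0.002, 0.012, 0, 0, 0, 0, 0.002, 0.012, 0, 0, 0, 0, 0.002, 0.012, 0, 0, 0, 0, 0.001, 0.012, 0, 0, 0, 0, 0.001, 0.012, 0, 0, 0, 0, 0, 0.01, 0, 0, 0, 0, 0, 0, 0, 0, 0])

```text
t: 15.08
eef_pos: [0.528, -0.1076, 0.1994]
ee_rot: [3.141, 0.028, 3.09]
force: [0.2, -0.1, 0.3]
width: 0.0003
```

Run:
```python
from h import *
err([.526,-.112,.192],3.088)
b=snap("side","s6.png")
for n in("saddle","handle_grip","handle_pivot","jack_grip"):print(n,[(np.round(x["point"],1).tolist(),round(x["conf"],2)) for x in finder.landmark_of("side",n)[:1]], proj("side",tr([.5337,.0353,1.517],JP[n])).round(1))
```

```text
t 15.08 pos [ 0.528  -0.1076  0.1994] rpy [3.141 0.028 3.09 ] need [-0.002  -0.0044 -0.0074] [ 0.0013  0.028  -0.0019] F [ 0.2 -0.1  0.3] w 0.0003
saddle [([270.0, 199.0], 0.77)] [[268.1 202.9]]
handle_grip [([282.2, 129.8], 0.6)] [[279.3 133.3]]
handle_pivot [([273.8, 166.3], 0.72)] [[273.8 168.3]]
jack_grip [([273.4, 169.8], 0.82)] [[272.2 169.5]]
```

Call:
apply_moves(increments=[-0.002, -0.003, -0.008, 0, 0.025, -0.002, 0, -0.002, -0.008, 0, 0, 0, 0, -0.001, -0.008, 0, 0, 0, 0, -0.001, -0.008, 0, 0, 0, 0, -0.001, -0.008, 0, 0, 0, 0, -0.001, -0.008, 0, 0, 0, 0, -0.001, -0.008, 0, 0, 0, 0, -0.001, -0.008, 0, 0, 0, 0, -0.001, -0.008, 0, 0, 0, 0, 0, -0.007, 0, 0, 0])

```text
t: 16.17
eef_pos: [0.5248, -0.1228, 0.1099]
ee_rot: [-3.138, -0.004, 3.087]
force: [-1.3, 2.3, 8.6]
width: 0.0004
```

Run:
```python
from h import *
err([.526,-.122,.108],3.088)
```

```text
t 16.17 pos [ 0.5248 -0.1228  0.1099] rpy [-3.138 -0.004  3.087] need [ 0.0012  0.0008 -0.0019] [ 0.0038 -0.0042  0.0009] F [-1.3  2.3  8.6] w 0.0004
```

Call:
apply_moves(increments=[0, 0, -0.002, 0, 0, 0, 0, 0.001, 0.01, 0.002, -0.003, 0, 0, 0.002, 0.012, 0, 0, 0, 0, 0.002, 0.012, 0, 0, 0, 0, 0.002, 0.012, 0, 0, 0, 0, 0.002, 0.012, 0, 0, 0, 0, 0.001, 0.012, 0, 0, 0, 0, 0.001, 0.012, 0, 0, 0, 0, 0, 0.006, 0, 0, 0, 0, 0, 0, 0, 0, 0])

```text
t: 17.0
eef_pos: [0.5245, -0.1116, 0.1935]
ee_rot: [-3.14, -0.003, 3.088]
force: [0.1, 0.0, -0.7]
width: 0.0004
```

Run:
```python
from h import *
err([.526,-.112,.192],3.088)
b=snap("side","s7.png")
a=cv2.imread("pics/s5.png")
# shift of blue tape, and handle
def tape(im):
    h=cv2.cvtColor(im[180:215,250:290],cv2.COLOR_BGR2HSV);m=(cv2.inRange(h,(100,120,60),(125,255,255))>0);y,x=np.nonzero(m);return x.mean()+250,y.mean()+180,m.sum()
for f in("s5","s6","s7"):print(f,tape(cv2.imread(f"pics/{f}.png")))
p=proj("side",[[.535,.102,.081],[.535,.102,.091]]);print(p)
print([(n,[(np.round(x["point"],1).tolist(),round(x["conf"],2)) for x in finder.landmark_of("side",n)[:1]]) for n in("handle_grip","handle_pivot","lift_point")])
```

```text
t 17.0 pos [ 0.5245 -0.1116  0.1935] rpy [-3.140e+00 -3.000e-03  3.088e+00] need [ 0.0015 -0.0004 -0.0015] [ 0.0016 -0.0028  0.0003] F [ 0.1  0.  -0.7] w 0.0004
s5 (np.float64(269.61333333333334), np.float64(194.50666666666666), np.int64(75))
s6 (np.float64(269.57971014492756), np.float64(194.71014492753622), np.int64(69))
s7 (np.float64(269.3857142857143), np.float64(194.3), np.int64(70))
[[269.12215361 198.06053952]
 [269.17492135 195.78408591]]
[('handle_grip', [([280.5, 131.7], 0.61)]), ('handle_pivot', [([275.5, 165.6], 0.57)]), ('lift_point', [([268.5, 198.4], 0.6)])]
```

Call:
apply_moves(increments=[0.001, -0.001, -0.008, 0, -0.003, 0, 0, -0.001, -0.008, 0, 0, 0, 0, -0.001, -0.008, 0, 0, 0, 0, -0.001, -0.008, 0, 0, 0, 0, -0.001, -0.008, 0, 0, 0, 0, -0.001, -0.008, 0, 0, 0, 0, -0.001, -0.008, 0, 0, 0, 0, -0.001, -0.008, 0, 0, 0, 0, -0.001, -0.008, 0, 0, 0, 0, 0, -0.006, 0, 0, 0, 0, 0, -0.004, 0, 0, 0])

```text
t: 18.12
eef_pos: [0.5267, -0.1248, 0.1047]
ee_rot: [-3.134, 0.002, 3.09]
force: [-15.3, 11.3, 53.8]
width: 0.0007
```

Call:
apply_moves(increments=[0, 0.001, 0.01, 0, 0, 0, 0, 0.002, 0.012, 0.005, 0, 0, 0, 0.002, 0.012, 0, 0, 0, 0, 0.002, 0.012, 0, 0, 0, 0, 0.002, 0.012, 0, 0, 0, 0, 0.002, 0.012, 0, 0, 0, 0, 0.001, 0.012, 0, 0, 0, 0, 0, 0.006, 0, 0, 0, 0, 0, 0, 0, 0, 0])

```text
t: 18.87
eef_pos: [0.5256, -0.1145, 0.1897]
ee_rot: [-3.136, -0.003, 3.091]
force: [-0.2, 0.2, -0.1]
width: 0.0004
```

Run:
```python
from h import *
err([.526,-.112,.192],3.088)
b=snap("side","s8.png")
def tape(im):
    h=cv2.cvtColor(im[175:215,250:290],cv2.COLOR_BGR2HSV);m=(cv2.inRange(h,(100,120,60),(125,255,255))>0);y,x=np.nonzero(m);return x.mean()+250,y.mean()+175,m.sum()
for f in("s5","s7","s8"):print(f,tape(cv2.imread(f"pics/{f}.png")))
# rigid shift of base-plate rear and frame rails by phase correlation
g=lambda f,r:cv2.cvtColor(cv2.imread(f"pics/{f}.png"),cv2.COLOR_BGR2GRAY)[r[1]:r[3],r[0]:r[2]].astype(np.float32)
for n,r in(("far rail",(150,285,360,330)),("near lug1",(315,190,350,215)),("body",(258,160,292,185))):print(n,cv2.phaseCorrelate(g("s5",r),g("s8",r),cv2.createHanningWindow((r[2]-r[0],r[3]-r[1]),cv2.CV_32F)))
print([(n,[(np.round(x["point"],1).tolist(),round(x["conf"],2)) for x in finder.landmark_of("side",n)[:1]]) for n in("handle_grip","handle_pivot","lift_point")])
```

```text
t 18.87 pos [ 0.5256 -0.1145  0.1897] rpy [-3.136e+00 -3.000e-03  3.091e+00] need [0.0004 0.0025 0.0023] [ 0.0049 -0.0034 -0.003 ] F [-0.2  0.2 -0.1] w 0.0004
s5 (np.float64(269.61333333333334), np.float64(194.50666666666666), np.int64(75))
s7 (np.float64(269.3857142857143), np.float64(194.3), np.int64(70))
s8 (np.float64(269.4736842105263), np.float64(192.55263157894737), np.int64(76))
far rail ((-0.021269838824025555, 0.7854153483130588), 0.9761545052744234)
near lug1 ((0.3453091204884622, -0.7381117501474783), 0.7442596440845065)
body ((-0.2540193836200295, 0.4178920004641764), 0.8601422789361742)
[('handle_grip', [([280.9, 133.0], 0.76)]), ('handle_pivot', [([275.2, 169.8], 0.76)]), ('lift_point', [([268.0, 195.8], 0.6)])]
```

Call:
apply_moves(increments=[0, 0.001, -0.006, 0.004, -0.003, -0.003, 0, 0, -0.008, 0, 0, 0, 0, -0.001, -0.008, 0, 0, 0, 0, -0.001, -0.008, 0, 0, 0, 0, -0.001, -0.008, 0, 0, 0, 0, -0.001, -0.008, 0, 0, 0, 0, -0.001, -0.008, 0, 0, 0, 0, -0.001, -0.008, 0, 0, 0, 0, 0, -0.008, 0, 0, 0, 0, 0, -0.006, 0, 0, 0])

```text
t: 19.9
eef_pos: [0.5265, -0.1233, 0.1073]
ee_rot: [-3.135, 0.002, 3.09]
force: [-5.5, 5.3, 28.9]
width: 0.0005
```

Call:
apply_moves(increments=[0, 0.001, 0.01, 0.002, 0, 0, 0, 0.002, 0.012, 0.004, 0, 0, 0, 0.002, 0.012, 0, 0, 0, 0, 0.002, 0.012, 0, 0, 0, 0, 0.002, 0.012, 0, 0, 0, 0, 0.002, 0.012, 0, 0, 0, 0, 0.001, 0.01, 0, 0, 0, 0, 0, 0.006, 0, 0, 0, 0, 0, 0, 0, 0, 0])

```text
t: 20.65
eef_pos: [0.5259, -0.1125, 0.1889]
ee_rot: [-3.139, -0.003, 3.09]
force: [0.6, -1.2, -0.1]
width: 0.0003
```

Run:
```python
from h import *
err([.526,-.112,.192],3.088)
b=snap("side","s9.png")
def tape(im):
    h=cv2.cvtColor(im[170:215,250:290],cv2.COLOR_BGR2HSV);m=(cv2.inRange(h,(100,120,60),(125,255,255))>0);y,x=np.nonzero(m);return x.mean()+250,y.mean()+170,m.sum()
for f in("s5","s8","s9"):print(f,tape(cv2.imread(f"pics/{f}.png")))
g=lambda f,r:cv2.cvtColor(cv2.imread(f"pics/{f}.png"),cv2.COLOR_BGR2GRAY)[r[1]:r[3],r[0]:r[2]].astype(np.float32)
for n,r in(("far rail",(150,285,360,330)),("near lug1",(315,190,350,215)),("body",(258,160,292,185)),("block",(330,320,362,352))):print(n,cv2.phaseCorrelate(g("s5",r),g("s9",r),cv2.createHanningWindow((r[2]-r[0],r[3]-r[1]),cv2.CV_32F)))
print([(n,[(np.round(x["point"],1).tolist(),round(x["conf"],2)) for x in finder.landmark_of("side",n)[:1]]) for n in("handle_grip","handle_pivot","lift_point")])
```

```text
t 20.65 pos [ 0.5259 -0.1125  0.1889] rpy [-3.139e+00 -3.000e-03  3.090e+00] need [0.0001 0.0005 0.0031] [ 0.0026 -0.0036 -0.0018] F [ 0.6 -1.2 -0.1] w 0.0003
s5 (np.float64(269.61333333333334), np.float64(194.50666666666666), np.int64(75))
s8 (np.float64(269.4736842105263), np.float64(192.55263157894737), np.int64(76))
s9 (np.float64(269.4074074074074), np.float64(190.85185185185185), np.int64(81))
far rail ((-0.24054236527956618, 0.9541324887060014), 0.9805310626088837)
near lug1 ((0.6338091828529997, -2.834987893842758), 0.45102001720004614)
body ((-0.3798267936408166, 0.5709088517484968), 0.8503675932354398)
block ((-0.017403209113012963, 0.48450111435826493), 0.9563170652836561)
[('handle_grip', [([281.7, 131.4], 0.67)]), ('handle_pivot', [([274.6, 168.5], 0.93)]), ('lift_point', [])]
```

Call:
apply_moves(increments=[0, 0, -0.006, 0.003, -0.003, -0.002, 0, 0, -0.008, 0, 0, 0, 0, -0.001, -0.008, 0, 0, 0, 0, -0.001, -0.008, 0, 0, 0, 0, -0.001, -0.008, 0, 0, 0, 0, -0.001, -0.008, 0, 0, 0, 0, -0.001, -0.008, 0, 0, 0, 0, -0.001, -0.008, 0, 0, 0, 0, 0, -0.008, 0, 0, 0, 0, 0, -0.006, 0, 0, 0])

```text
t: 21.68
eef_pos: [0.5269, -0.1227, 0.1072]
ee_rot: [-3.137, 0.002, 3.089]
force: [-6.0, 6.0, 31.0]
width: 0.0004
```

Call:
apply_moves(increments=[0, 0, -0.002, 0, 0, 0, 0, 0, -0.002, 0, 0, 0])

```text
t: 21.85
eef_pos: [0.5273, -0.1226, 0.1061]
ee_rot: [-3.135, 0.003, 3.091]
force: [-15.3, 7.8, 40.2]
width: 0.0007
```

Run:
```python
from h import *
err([.526,-.122,.107],3.088)
b=snap("side","s10.png");a=snap("top","t10.png")
def tape(im):
    h=cv2.cvtColor(im[170:215,250:290],cv2.COLOR_BGR2HSV);m=(cv2.inRange(h,(100,120,60),(125,255,255))>0);y,x=np.nonzero(m);return x.mean()+250,y.mean()+170,m.sum()
for f in("s5","s9","s10"):print(f,tape(cv2.imread(f"pics/{f}.png")))
err([.526,-.122,.107],3.088)
cv2.imwrite("pics/c10.png",crop(b,190,100,180,135,4,""))
```

```text
t 21.85 pos [ 0.5273 -0.1226  0.1061] rpy [-3.135e+00  3.000e-03  3.091e+00] need [-0.0013  0.0006  0.0009] [ 0.0064  0.003  -0.0035] F [-15.3   7.8  40.2] w 0.0007
s5 (np.float64(269.61333333333334), np.float64(194.50666666666666), np.int64(75))
s9 (np.float64(269.4074074074074), np.float64(190.85185185185185), np.int64(81))
s10 (np.float64(269.87142857142857), np.float64(188.4), np.int64(70))
t 21.95 pos [ 0.5273 -0.1226  0.1065] rpy [-3.135  0.004  3.092] need [-0.0013  0.0006  0.0005] [ 0.0064  0.0034 -0.0035] F [-12.5   6.2  35.3] w 0.0004
```

View pics/c10.png

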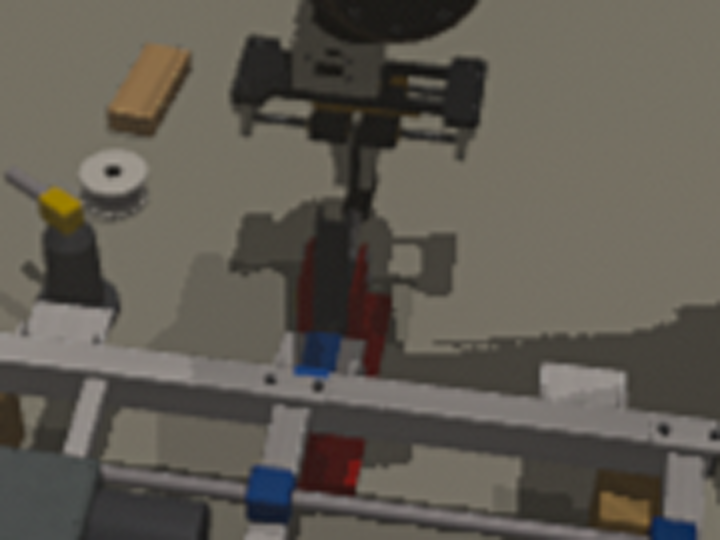

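Call:
apply_moves(increments=[-0.0005, 0, -0.001, 0, 0, 0, -0.0005, 0, -0.001, 0, 0, 0, 0, 0, -0.001, 0, 0, 0])

```text
t: 22.2
eef_pos: [0.527, -0.1225, 0.1084]
ee_rot: [-3.135, 0.008, 3.094]
force: [-5.9, 2.4, 16.7]
width: 0.0005
```

Run:
```python
from h import *
for i in range(6):
  optics.grab_frame("side")
err([.526,-.122,.107],3.088)
```

```text
t 22.5 pos [ 0.527  -0.1225  0.1082] rpy [-3.135  0.008  3.094] need [-0.001   0.0005 -0.0012] [ 0.0074  0.0073 -0.0062] F [-6.9  3.5 18.4] w 0.0002
```

```bash
python3 -c "
from h import *
print(arm.job_done())"
```

```text
the job is handed in; nothing more can be done
None
```

The jack stands under the blue-taped lug and I pumped it five full strokes. On the last stroke I pushed the handle down to its stop, and the arm is still holding it there. I handed the job in at about 22.5 s.

**Last checks**
- **Lift:** the side camera shows the blue tape about 6.1 px higher than before pumping, roughly 27 mm, so above the 20 mm you asked for. Going by the jack's stroke sizes I expected about 29 mm.
- **Handle:** the fingertips press it with a steady 18 N. Loaded pushes need 5 to 9 N, so it is on its stop.
- **Bystanders:** the spool and packers look undisturbed in the last side picture, and so does the part of the torch it shows.

**What was off or disagreed**
- **Saddle centring:** after I let go of the jack, the top camera put it about 3 to 4 mm off the planned spot, 3 mm toward the frame and about 2 mm sideways. I left it there. I did not check the centring again once the lug was up.
- **Hard pushes:** three pushes met the stop with more force than needed at the fingertips: 42 N on stroke 1, 54 N on stroke 3 and 40 N briefly on the last. I eased the last one to 18 N before handing in. Wrist force stayed well under 120 N.
- **Frame position:** in the side view, after four strokes, the far rail had shifted about 1 px, but the patch over a fixed block shifted about 0.5 px too. I put it down mostly to the tilt, but I can't rule out that the frame crept a millimetre or two. The arm never touched the frame.

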